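# Roll a sizing mandrel one full turn along the measuring board

## Task

Measure the mandrel's circumference: with the fingertips on top of the steel mandrel, roll it along the cork board, away from the wooden fence, one full turn without skidding, so that its black scribed line, which is on top now, comes to lie on top again, and leave it at rest there, still lying square across the board. Roll it only from its upper half, do not grip or lift it, and leave the two wax rings and the small jar beside the board where they are.

Things in the scene. Friction and masses are not known exactly. Their poses are not given: they have to be found in the camera images.
- mandrel: loose steel cylinder, 28 mm across, 100 mm long, 0.25 to 0.47 kg. Origin at its centre, 14 mm above the cork. x: its axis, level; z: from the centre to the 3.5 mm wide black line along its length, straight up at the start. One turn is 88 mm of travel. It rolls with little resistance and stays where left. A finger carrying its top along moves twice as far as it does: use several strokes.
- board: fixed board, 110 mm (x) by 190 mm (y) by 5 mm thick, cork on top; origin at the centre of its underside, z up. A wooden fence, rising 12 mm above the cork, runs along its -y end (y = -95 to -83 mm). The mandrel starts 39 to 49 mm on the fence side of the board's centre, nearly parallel to the board's x, and is to roll towards +y. A line with marks every 10 mm runs along its -x edge.
- wax_ring_0: loose wax ring, 22 mm across, 18 mm high, standing on the counter on the far side of the board; not to be disturbed. Origin at the centre of its underside.
- wax_ring_1: loose wax ring, 22 mm across, 18 mm high, standing on the counter on the far side of the board; not to be disturbed. Origin at the centre of its underside.
- flux_jar: loose small jar with a dark cap, 41 mm across, 48 mm high, to the left of the board; not to be disturbed. Origin at the centre of its underside.

How it is judged:
On the way:
1. the mandrel has rolled half a turn without skidding: its line is underneath (within 0.5 rad) and it has travelled 30 to 58 mm (angle between mandrel's own z axis and vertical above 2.64 rad and distance of mandrel from where it was at the start of the episode between 0.03 and 0.058 m), for 0.02 s.
At the end, for the whole second after the job is handed in: the mandrel lies at rest on the cork, its scribed line on top again within 0.35 rad (20 degrees), 76 to 100 mm from where it started, away from the fence, and square across the board within 0.25 rad (angle between mandrel's own z axis and vertical below 0.35 rad and distance of mandrel from where it was at the start of the episode between 0.076 and 0.1 m and y of mandrel in the frame of board above 0.02 m and angle between the x axis of mandrel and the x axis of board, either way round below 0.25 rad and height (world z) of mandrel between 0.016 and 0.022 m and linear speed of mandrel below 0.01 m/s); the robot touches nothing.
It fails at once if the mandrel is lifted off the cork by more than 6 mm (height (world z) of mandrel above 0.025 m).
It fails at once if the mandrel is pushed low on its side: the fingers touch it with their tips less than about 13 mm above the counter (contact force between the fingers and mandrel above 0.5 N and height (world z) of the grasp point below 0.032 m).
It fails at once if a wax ring or the jar is moved by more than 15 mm (distance of any of wax_ring_0, wax_ring_1, flux_jar from where it was at the start of the episode above 0.015 m).
It also fails if it takes over 54 s, if anything falls off the work surface, if the arm or the gripper's body presses on something with over 40 N, if the wrist force passes 120 N, or if a joint passes its speed limit or range.

## Robot

A 6-joint arm with a two-finger parallel gripper is mounted at the origin on a cart in front of the work surface, level with it; the furniture and walls round the work are solid. World frame = base frame: x ahead of the robot, y to its left, z up, the work surface at z = 0. Lengths are in m, angles in rad, forces in N, time in s.
With the tool pointing down it reaches from about 0.35 to 0.975 m from the base axis. Payload 4.9 kg.
Tool frame: the origin (TCP) lies on the centre line of the jaws, within the pads' length; the fingertips stand 14 mm ahead of it and the grasp point (between the pads) lies 5 mm behind it; y points along the fingers, z is the direction in which the jaws open and shut, and the axes are right-handed (so a half turn about y gives the same grasp; the last joint's range is limited). The gripper opens to 85 mm and grips with 20 to 120 N. Pads are 22 mm wide; open, the fingers measure 114 mm over their backs; the gripper's body (76 mm by 85 mm) begins 54 mm behind the grasp point. The pads swing forward as they close: fully open they stand 13 mm farther back than shut.
Start: joints at [-1.315, 0.053, 1.613, -0, 1.476, -0.119], TCP at [0.229, -0.582, 0.245] pointing down, gripper open.
Joint ranges: [-3.01, 3.01], [-1.01, 2.22], [0.06, 2.58], [-1.02, 4.17], [0.09, 2.62], [-3.14, 3.14]. Speed limits (rad/s): [2.57, 2.57, 3.14, 3.14, 3.14, 3.14].

## Interface

Orientations are given as a rotation vector (axis times angle).
In Python, from station import ctrl gives the robot as it stands.
- The arm moves only by the tool servo_tool, never from a script. Its arguments are lists of equal length, an entry for each row: "delta_pos": the shift along the tool's x, y, z in m, a list of three; "dr": the turn, a rotation vector about the tool's x, y, z in degrees, a list of three; "grip": the opening, from 0 (shut) to 1 (fully open). In form: {"delta_pos": [[x, y, z], ...], "dr": [[rx, ry, rz], ...], "grip": [grip, ...]}. A call has 1 to 5 rows; each row shifts and turns the pose as measured when the row begins, along the tool's axes as they then stand; what a row does not reach is not made up. A row lasts 1/8 s, in which the tool goes at most 62.5 mm and 10.7 degrees, less where a joint would pass 70% of its speed; a pose out of reach is approached as far as the arm can. A call is refused whole if a number of a shift passes 0.0625 or a number of a turn 10.7, either way. A call with a gripper value outside its range is refused whole. The fingers move at their own pace and stop on an object; "grip_force" is the grip in N (left out, the last holds). Time passes only in rows, so rows that do not move let the fingers close. It gives the time, the measured TCP pose, the force and the opening at its end, in the units of the state.
- ctrl.get_obs(): the state, without advancing time (a new reading comes with each control period).
- ctrl.get_image(name): name is "scene" or "top" or "wrist"; returns the picture (480x640x3 uint8, red, green, blue); there is no depth.
- ctrl.camera_params(name): a dict with "fovy" (degrees; the focal length in pixels is half the picture's height over the tangent of half this angle, whatever the lens; pixels are square), "cx", "cy" (the principal point, pixels), "k1" (the pictures are not rectified: a ray, as slopes to the right and down, at radius r is drawn at 1 + k1 r^2 times it, then the intrinsics apply), "eye" and "rotation" of the camera in the world. Camera axes: x right, y down, z forward; pixel columns grow to the right and rows downward; lengths in m; the calibration is good to about 2 mm. A picture is of the moment at which its call begins: read the wrist's pose just before it. camera_params takes no time and is no camera call; for the wrist camera it gives the pose at the moment of the call.
- ctrl.finish_job(): hands the job in, once; it reports no verdict.
Trained networks look in the newest picture that a camera, given by its name, has taken for a name from the list of things; names that differ only in an ending like _2 or _b are one class to them, and where a whole thing is asked for, a point or a joint stands for the part that bears it (a point fixed in the world has none). Each returns a list of dicts, best first, with "score" (0 to 1); they miss things now and then, are a little off and sometimes report something else, mostly with a low value. They report only what shows in the picture. A call takes as long as a camera call.
- ctrl.masks_of(camera, label): "pixels" (480x640 bool, what is visible of it) and "extent" ([left, top, right, bottom] in pixels, round what is visible of it).
The state is a dict: "t": time; "q": joint angles; "dq": joint speeds; "effort": joint torques, N m; "tool_pos": TCP position; "tool_rot": TCP orientation; "contact_force": force on the tool from outside, world axes, zero at the start; "wrist_torque": the same for the moment, N m; "opening": finger opening in m.
Only numpy, scipy, OpenCV 4.12 (cv2) and the standard library are available. Lean on these libraries where they do the work, as an engineer would, in place of code of your own. Each camera call takes 0.05 s, during which the arm holds its last target.

## Working session

There is one attempt and no reset: what is moved stays moved. The work goes in short steps, Python scripts to look and compute and a tool call to move; the robot and the scene stay as the last step left them, time stands still between calls to the robot, and variables do not carry over. Pictures are saved under pics/ and viewed, and the job is handed in when it is done.

Besides the shell and the picture viewer there is one more tool, called after "Request:" by a JSON object that holds its "method" and its "body", one argument or row to a line. servo_tool: Moves the arm, as the interface text tells. Its arguments: {"type":"object","properties":{"delta_pos":{"type":"array","items":{"type":"array","items":{"type":"number"}}},"dr":{"type":"array","items":{"type":"array","items":{"type":"number"}}},"grip":{"type":"array","items":{"type":"number"}},"grip_force":{"type":"number"}},"required":["delta_pos","dr","grip"]}

```bash
mkdir -p pics; ls; python3 - <<'E'
from station import ctrl
import cv2
o=ctrl.get_obs();print(o)
for n in("scene","top","wrist"):
    im=ctrl.get_image(n);cv2.imwrite(f"pics/{n}0.png",im[:,:,::-1]);print(n,ctrl.camera_params(n))
E
```

```text
pics
{'t': 0.0, 'q': array([-1.31500622e+00,  5.33611430e-02,  1.61430107e+00, -3.86420354e-05,
        1.47597876e+00, -1.19029356e-01]), 'dq': array([-0.000122  , -0.00155381, -0.00019709,  0.00108159, -0.00144909,
       -0.00050738]), 'effort': array([ 2.07825775e-03, -3.93679655e+01, -3.70173991e+01,  8.62602610e-05,
        7.12832581e-03, -5.76450887e-06]), 'tool_pos': array([ 0.22863798, -0.58104115,  0.2440561 ]), 'tool_rot': array([-0.38260576,  2.0186985 , -2.01450946]), 'contact_force': array([-0.90895549, -1.00673551, -0.01055608]), 'wrist_torque': array([0.01076051, 0.00210921, 0.02597056]), 'opening': 0.08536515213032127}
scene {'fovy': 47.38081686583191, 'cx': 316.63760763690175, 'cy': 243.3936275722694, 'k1': -0.1223387623289196, 'eye': array([-0.09827535,  0.65719353,  0.55445275]), 'rotation': array([-1.25269507,  2.12205905, -1.05419248])}
top {'fovy': 54.24920676570558, 'cx': 318.92104730120417, 'cy': 241.51920871215373, 'k1': -0.08937541185119854, 'eye': array([0.37966248, 0.33763629, 0.90716216]), 'rotation': array([-2.13640454,  2.14711929, -0.18712869])}
wrist {'fovy': 63.729684840432, 'cx': 324.73232250713244, 'cy': 237.57038915504054, 'k1': -0.05312482153470266, 'eye': array([ 0.29814784, -0.55333175,  0.3724853 ]), 'rotation': array([ 2.3864694 , -1.62416614, -0.24721936])}
```

View pics/scene0.png

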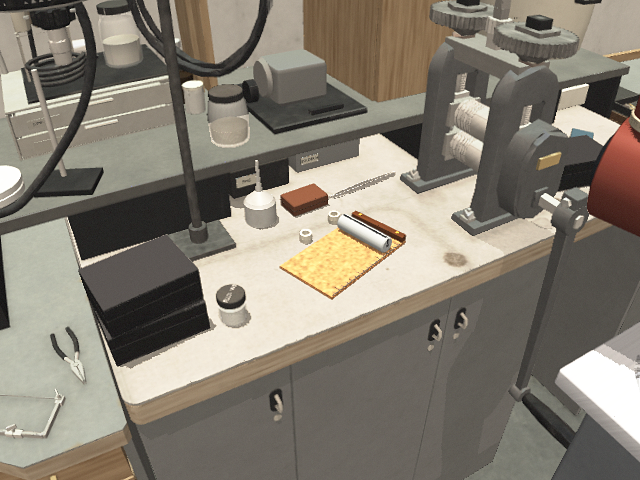

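View pics/top0.png

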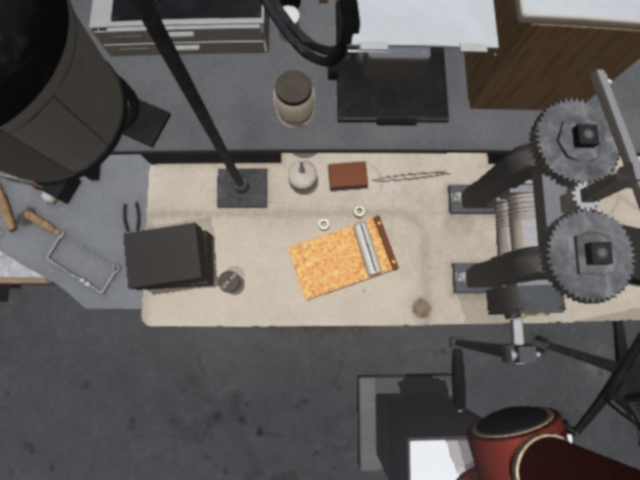

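View pics/wrist0.png

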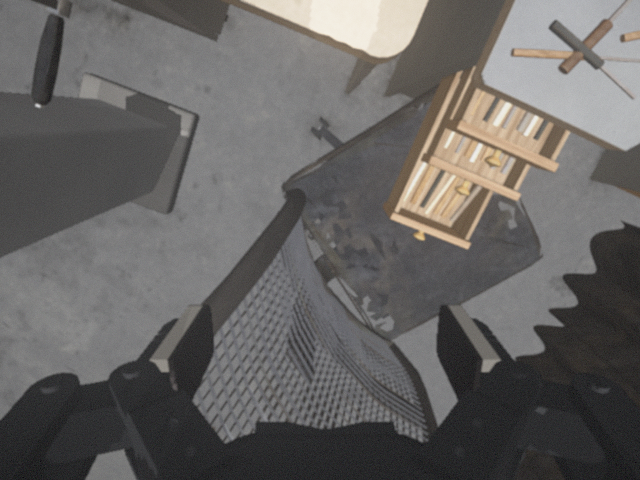

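```bash
cat > h.py <<'E'
from station import ctrl
import cv2, numpy as np
from scipy.spatial.transform import Rotation as R
def cam(n):
    p=ctrl.camera_params(n); f=240/np.tan(np.radians(p['fovy']/2)); return p,f,R.from_rotvec(p['rotation']).as_matrix()
def unproj(c,uv,z):
    p,f,M=c; d=(np.array(uv,float)-[p['cx'],p['cy']])/f; s=d.copy()
    for _ in range(20): s=d/(1+p['k1']*(s@s))
    w=M@np.array([s[0],s[1],1]); return p['eye']+w*(z-p['eye'][2])/w[2]
def proj(c,X):
    p,f,M=c; q=M.T@(np.array(X)-p['eye']); s=q[:2]/q[2]; return s*(1+p['k1']*(s@s))*f+[p['cx'],p['cy']]
def rep():
    o=ctrl.get_obs(); Rm=R.from_rotvec(o['tool_rot']).as_matrix()
    print('t',o['t'],'pos',o['tool_pos'].round(4),'F',o['contact_force'].round(2),'op',round(o['opening'],4)); print(Rm.round(3)); return o,Rm
E
python3 - <<'E'
from h import *
rep()
hz={'mandrel':0.019,'board':0.005,'wax_ring_0':0.009,'flux_jar':0.048}
for n in ('top','scene'):
    im=ctrl.get_image(n);c=cam(n)
    for l,z in hz.items():
        for m in ctrl.masks_of(n,l)[:3]:
            px=m['pixels'];ys,xs=np.nonzero(px)
            cnt=np.c_[xs,ys].astype(np.float32);r=cv2.minAreaRect(cnt)
            print(n,l,round(m['score'],2),'cen',xs.mean().round(1),ys.mean().round(1),unproj(c,(xs.mean(),ys.mean()),z).round(4))
            if l in('mandrel','board'):
                for b in cv2.boxPoints(r): print('   ',b.round(1),unproj(c,b,z)[:2].round(4))
c=cam('top')
for nm,uv,z in [('mill top gear1',(585,135),.3),('gear2',(598,252),.3),('mill left post',(455,200),0),('mill post2',(458,280),0),('handle',(460,420),.1),('stand',(240,186),0),('edge',(300,326),0)]: print(nm,unproj(c,uv,z).round(3))
E
```

```text
t 0.15 pos [ 0.2287 -0.5812  0.2444] F [-0.94  0.37  0.8 ] op 0.0853
[[-0.931 -0.     0.366]
 [-0.366  0.002 -0.931]
 [-0.    -1.    -0.002]]
top mandrel 0.72 cen 366.4 248.1 [0.5123 0.2359 0.019 ]
    [350.  226.1] [0.5555 0.2666]
    [365. 221.] [0.5656 0.2374]
    [381.9 270.3] [0.4694 0.207 ]
    [367.  275.4] [0.4597 0.2358]
top mandrel 0.33 cen 229.5 281.8 [0.4487 0.4972 0.019 ]
    [214.2 285.6] [0.4416 0.5261]
    [223.4 267.2] [0.4766 0.5094]
    [245. 278.] [0.4559 0.4677]
    [235.8 296.4] [0.4211 0.4846]
top board 0.77 cen 338.6 259.6 [0.4921 0.2888 0.005 ]
    [286.  247.4] [0.5165 0.391 ]
    [379.6 214.4] [0.5817 0.2066]
    [398.6 268.3] [0.4744 0.1723]
    [305.  301.4] [0.4119 0.3541]
top wax_ring_0 0.67 cen 323.0 223.9 [0.5621 0.3186 0.009 ]
top flux_jar 0.98 cen 230.1 282.0 [0.4461 0.4908 0.048 ]
scene mandrel 0.76 cen 364.6 233.1 [0.511  0.2338 0.019 ]
    [334.2 226.9] [0.551  0.2691]
    [342.6 211.3] [0.585  0.2322]
    [394.2 239.1] [0.4731 0.2002]
    [385.8 254.8] [0.4455 0.236 ]
scene board 0.96 cen 339.8 258.4 [0.4879 0.2953 0.005 ]
    [278.4 265.8] [0.5189 0.3897]
    [377.4 195.3] [0.6177 0.1352]
    [410.9 242.2] [0.4672 0.1688]
    [311.9 312.8] [0.4001 0.3937]
scene wax_ring_0 0.56 cen 305.2 235.8 [0.5647 0.3176 0.009 ]
scene flux_jar 0.66 cen 231.6 304.7 [0.4268 0.5017 0.048 ]
mill top gear1 [ 0.632 -0.05   0.3  ]
gear2 [ 0.463 -0.05   0.3  ]
mill left post [0.612 0.052 0.   ]
mill post2 [0.451 0.055 0.   ]
handle [0.207 0.092 0.1  ]
stand [0.642 0.484 0.   ]
edge [0.365 0.364 0.   ]
```

```bash
python3 - <<'E'
import cv2
a=cv2.imread('pics/top0.png')[195:310,210:420];cv2.imwrite('pics/topc.png',cv2.resize(a,None,fx=3.6,fy=3.6,interpolation=cv2.INTER_CUBIC))
a=cv2.imread('pics/scene0.png')[190:310,260:420];cv2.imwrite('pics/scc.png',cv2.resize(a,None,fx=4.5,fy=4.5,interpolation=cv2.INTER_CUBIC))
E
```

```text
(no output)
```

View pics/topc.png

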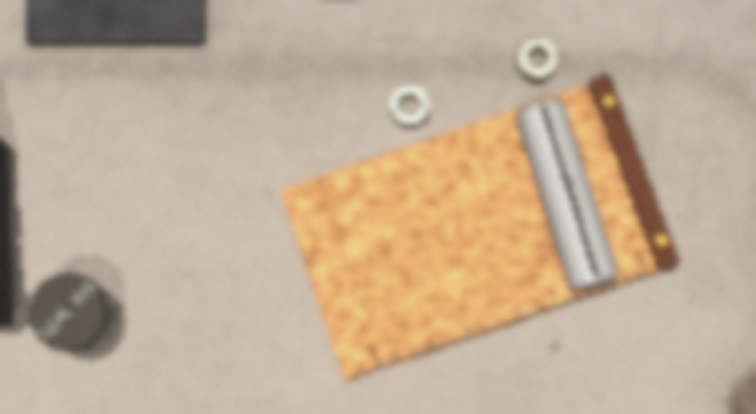

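View pics/scc.png

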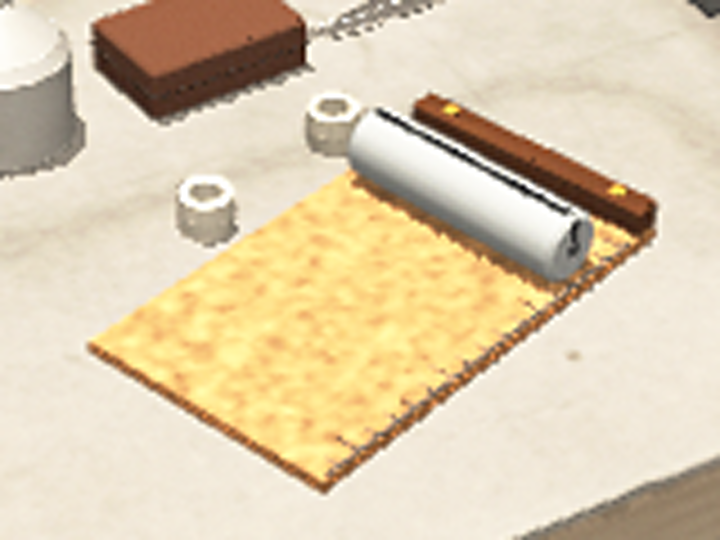

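```bash
python3 - <<'E'
from h import *
T=cam('top');S=cam('scene')
def ray(c,uv):
    a=unproj(c,uv,0.);e=c[0]['eye'];d=a-e;return e,d/np.linalg.norm(d)
for nm,u,v in [('knob1',(583,133),(460,3)),('knob2',(598,252),(539,21)),('gear2 near edge',(590,300),(540,45)),('crank',(518,356),(575,216)),('crankend',(458,378),(530,400)),('jar cap',(231,281),(232,297)),('jar back(hi)',(293,90),(226,95))]:
    e1,d1=ray(T,u);e2,d2=ray(S,v)
    A=np.c_[d1,-d2];s=np.linalg.lstsq(A,e2-e1,rcond=None)[0];print(nm,(e1+d1*s[0]).round(3),(e2+d2*s[1]).round(3))
def cr(x,y):return (210+x/3.6,195+y/3.6)
for nm,p,z in [('far+x corner',(283,190),.005),('far-x',(347,380),.005),('fence+x',(600,74),.017),('fence-x',(678,267),.017),('m line top a',(543,103),.033),('m line b',(597,277),.033),('ring1',(538,60),.018),('ring0',(409,106),.018)]:
    print(nm,unproj(T,cr(*p),z)[:2].round(4))
E
```

```text
knob1 [ 0.617 -0.021  0.343] [ 0.623 -0.014  0.341]
knob2 [ 0.456 -0.018  0.351] [ 0.455 -0.019  0.351]
gear2 near edge [ 0.397 -0.007  0.342] [0.418 0.014 0.33 ]
crank [ 0.31  -0.018  0.09 ] [ 0.308 -0.02   0.091]
crankend [ 0.229 -0.02  -0.273] [ 0.253  0.009 -0.285]
jar cap [0.449 0.491 0.039] [0.45  0.493 0.04 ]
jar back(hi) [0.743 0.37  0.207] [0.743 0.371 0.207]
far+x corner [0.5157 0.3858]
far-x [0.4134 0.3514]
fence+x [0.5767 0.214 ]
fence-x [0.4716 0.175 ]
m line top a [0.5575 0.247 ]
m line b [0.4649 0.2206]
ring1 [0.5843 0.2476]
ring0 [0.5592 0.3176]
```

Request:
{"method": "servo_tool", "body": {
  "delta_pos": [
    [0, -0.045, -0.035],
    [0, -0.045, -0.035],
    [0, -0.045, -0.035],
    [0, -0.045, -0.035],
    [0, -0.045, -0.035]
  ],
  "dr": [
    [0, 0, 0],
    [0, 0, 0],
    [0, 0, 0],
    [0, 0, 0],
    [0, 0, 0]
  ],
  "grip": [0.5, 0.5, 0.5, 0.5, 0.5]
}}

```text
t: 1.27
tool_pos: [0.1631, -0.4146, 0.4708]
tool_rot: [-0.384, 2.03, -2.004]
contact_force: [-0.3, -0.8, 1.3]
opening: 0.0427
```

Request:
{"method": "servo_tool", "body": {
  "delta_pos": [
    [-0.058, 0, -0.004],
    [-0.058, 0, -0.004],
    [-0.058, 0, -0.004],
    [-0.058, 0, -0.004],
    [-0.058, 0, -0.004]
  ],
  "dr": [
    [0, -7.5, 0],
    [0, -7.5, 0],
    [0, -7.5, 0],
    [0, -7.5, 0],
    [0, -7.5, 0]
  ],
  "grip": [0.5, 0.5, 0.5, 0.5, 0.5]
}}

```text
t: 1.9
tool_pos: [0.3823, -0.2253, 0.4788]
tool_rot: [-0.907, 1.586, -1.593]
contact_force: [1.4, -0.4, 1.1]
opening: 0.0427
```

Request:
{"method": "servo_tool", "body": {
  "delta_pos": [
    [-0.058, 0, -0.004],
    [-0.058, 0, -0.004],
    [-0.058, 0, -0.004],
    [-0.058, 0, -0.004],
    [-0.058, 0, -0.004]
  ],
  "dr": [
    [0, -7.5, 0],
    [0, -7.5, 0],
    [0, -7.5, 0],
    [0, -7.5, 0],
    [0, -7.5, 0]
  ],
  "grip": [0.5, 0.5, 0.5, 0.5, 0.5]
}}

```text
t: 2.52
tool_pos: [0.4389, 0.0643, 0.4776]
tool_rot: [-1.273, 1.098, -1.106]
contact_force: [1.0, 0.1, 0.0]
opening: 0.0427
```

Request:
{"method": "servo_tool", "body": {
  "delta_pos": [
    [-0.058, 0, -0.004],
    [-0.058, 0, -0.004],
    [-0.058, 0, -0.004]
  ],
  "dr": [
    [0, -7.5, 0],
    [0, -7.5, 0],
    [0, -7.5, 0]
  ],
  "grip": [0.5, 0.5, 0.5]
}}

```text
t: 2.9
tool_pos: [0.3776, 0.2328, 0.4765]
tool_rot: [-1.42, 0.791, -0.799]
contact_force: [-0.1, 0.9, -0.3]
opening: 0.0427
```

```bash
cat >> h.py <<'E'
def goal(P,az):
    "delta in tool frame to reach P with tool down and tool z at azimuth az deg"
    o,Rm=rep(); a=np.radians(az); G=np.array([[np.sin(a),0,np.cos(a)],[-np.cos(a),0,np.sin(a)],[0,-1,0]])
    print('delta',(Rm.T@(np.array(P)-o['tool_pos'])).round(4),'dr',np.degrees(R.from_matrix(Rm.T@G).as_rotvec()).round(2))
E
python3 - <<'E'
from h import *
goal((.505,.225,.25),15.9)
E
```

```text
t 2.9 pos [0.3776 0.2328 0.4765] F [-0.14  0.9  -0.26] op 0.0427
[[ 0.523  0.005  0.852]
 [-0.852 -0.002  0.523]
 [ 0.004 -1.     0.003]]
delta [0.0722 0.2272 0.1039] dr [-0.2  15.63  0.23]
```

Request:
{"method": "servo_tool", "body": {
  "delta_pos": [
    [0.0144, 0.045, 0.021],
    [0.0144, 0.045, 0.021],
    [0.0144, 0.045, 0.021],
    [0.0144, 0.045, 0.021],
    [0.0144, 0.045, 0.021]
  ],
  "dr": [
    [0, 3.1, 0],
    [0, 3.1, 0],
    [0, 3.1, 0],
    [0, 3.1, 0],
    [0, 3.1, 0]
  ],
  "grip": [0.5, 0.5, 0.5, 0.5, 0.5]
}}

```text
t: 3.52
tool_pos: [0.5067, 0.2209, 0.2554]
tool_rot: [-1.315, 0.98, -1.003]
contact_force: [1.1, 0.3, -0.5]
opening: 0.0425
```

```bash
python3 - <<'E'
from h import *
goal((.511,.234,.1),15.9)
c=cam('wrist');im=ctrl.get_image('wrist');cv2.imwrite('pics/w1.png',im[:,:,::-1])
ms=ctrl.masks_of('wrist','mandrel')
for m in ms[:2]:
    ys,xs=np.nonzero(m['pixels']);b=cv2.boxPoints(cv2.minAreaRect(np.c_[xs,ys].astype(np.float32)))
    print(m['score'],unproj(c,(xs.mean(),ys.mean()),.019).round(4));
    for q in b: print(q.round(1),unproj(c,q,.019)[:2].round(4))
np.save('c.npy',np.array([c],dtype=object),allow_pickle=True)
E
```

```text
t 3.525 pos [0.5067 0.2209 0.2554] F [ 1.14  0.27 -0.53] op 0.0425
[[ 0.284  0.021  0.959]
 [-0.959  0.005  0.284]
 [ 0.001 -1.     0.022]]
delta [-0.0115  0.1555  0.0045] dr [-1.23  0.61  0.06]
0.61 [0.5114 0.237  0.019 ]
[274. 202.] [0.4649 0.2083]
[274. 172.] [0.4578 0.2361]
[384. 172.] [0.5571 0.2653]
[384. 202.] [0.5665 0.238 ]
```

View pics/w1.png

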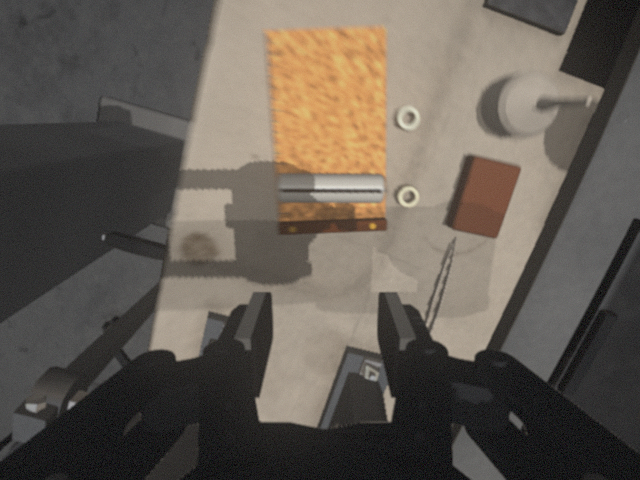

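Request:
{"method": "servo_tool", "body": {
  "delta_pos": [
    [-0.001, 0.044, 0.001],
    [-0.001, 0.044, 0.001],
    [-0.001, 0.044, 0.001],
    [-0.001, 0.042, 0.001],
    [0, 0, 0]
  ],
  "dr": [
    [-0.3, 0, 0],
    [-0.3, 0, 0],
    [-0.3, 0, 0],
    [-0.3, 0, 0],
    [0, 0, 0]
  ],
  "grip": [0.5, 0.5, 0.5, 0.5, 0.5]
}}

```text
t: 4.25
tool_pos: [0.5116, 0.2273, 0.0823]
tool_rot: [-1.333, 0.991, -0.992]
contact_force: [0.1, -1.3, -0.2]
opening: 0.0422
```

```bash
python3 - <<'E'
from h import *
goal((.5132,.2263,.05),16.2)
im=ctrl.get_image('scene');a=im[150:290,280:440,::-1];cv2.imwrite('pics/s2.png',cv2.resize(a,None,fx=4,fy=4,interpolation=cv2.INTER_CUBIC))
im=ctrl.get_image('wrist');cv2.imwrite('pics/w2.png',im[:,:,::-1])
E
```

```text
t 4.25 pos [0.5116 0.2273 0.0823] F [ 0.12 -1.34 -0.17] op 0.0422
[[ 0.288  0.001  0.958]
 [-0.958 -0.     0.288]
 [ 0.    -1.     0.001]]
delta [0.0014 0.0323 0.0012] dr [-0.04  0.53  0.03]
```

View pics/s2.png

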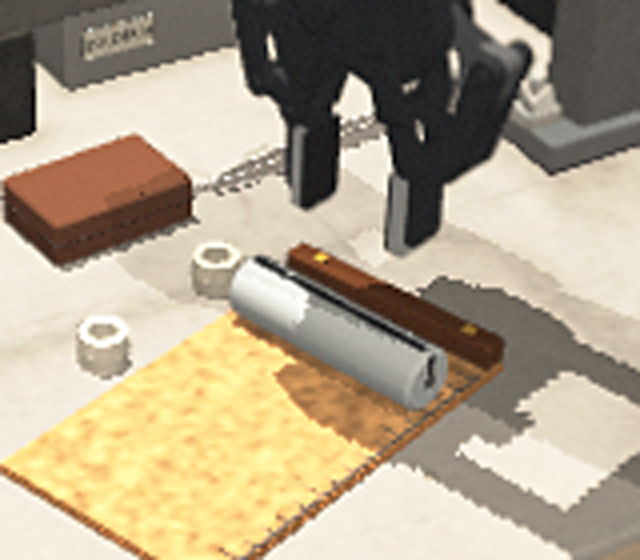

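View pics/w2.png

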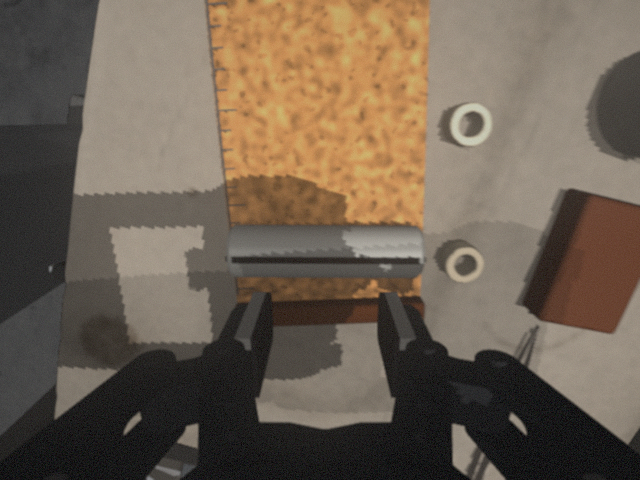

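```bash
python3 - <<'E'
from h import *
c=cam('wrist')
for u in [(230,261),(422,260),(326,260.5)]: print(unproj(c,u,.033).round(4))
for u in [(326,226),(326,277)]: print(unproj(c,u,.019).round(4))
E
```

```text
[0.4675 0.2221 0.033 ]
[0.56   0.2501 0.033 ]
[0.5136 0.2361 0.033 ]
[0.5097 0.2496 0.019 ]
[0.5181 0.2219 0.019 ]
```

Request:
{"method": "servo_tool", "body": {
  "delta_pos": [
    [0.0, 0.016, 0.001],
    [0.0, 0.01, 0]
  ],
  "dr": [
    [0, 0, 0],
    [0, 0, 0]
  ],
  "grip": [0.5, 0.5]
}}

```text
t: 4.6
tool_pos: [0.52, 0.2299, 0.0657]
tool_rot: [-1.317, 0.979, -0.999]
contact_force: [0.5, -0.3, -0.3]
opening: 0.0428
```

Request:
{"method": "servo_tool", "body": {
  "delta_pos": [
    [0.0, 0.0, 0]
  ],
  "dr": [
    [0, 0, 0]
  ],
  "grip": [0.5]
}}

```text
t: 4.72
tool_pos: [0.5198, 0.2298, 0.0653]
tool_rot: [-1.318, 0.979, -0.999]
contact_force: [-0.4, 0.0, -0.4]
opening: 0.0426
```

```bash
python3 - <<'E'
from h import *
goal((.516,.229,.05),16.5)
print(ctrl.get_obs()['dq'].round(3))
E
```

```text
t 4.725 pos [0.5198 0.2298 0.0653] F [-0.39  0.02 -0.41] op 0.0426
[[ 0.288  0.019  0.957]
 [-0.958  0.005  0.288]
 [ 0.001 -1.     0.019]]
delta [-0.0004  0.0153 -0.0042] dr [-1.11  0.24  0.03]
[ 0.001 -0.009 -0.013  0.002 -0.001  0.001]
```

Request:
{"method": "servo_tool", "body": {
  "delta_pos": [
    [0.0, 0.006, -0.004],
    [0, 0.004, 0]
  ],
  "dr": [
    [-1.1, 0.2, 0],
    [0, 0, 0]
  ],
  "grip": [0.5, 0.5]
}}

```text
t: 4.97
tool_pos: [0.5164, 0.2287, 0.0556]
tool_rot: [-1.332, 0.994, -0.995]
contact_force: [0.0, 0.8, 0.4]
opening: 0.0428
```

```bash
python3 - <<'E'
from h import *
goal((.516,.229,.05),16.5)
E
```

```text
t 4.975 pos [0.5164 0.2287 0.0556] F [0.04 0.85 0.43] op 0.0428
[[ 0.284  0.     0.959]
 [-0.959 -0.     0.284]
 [ 0.001 -1.     0.   ]]
delta [-0.0004  0.0056 -0.0003] dr [-0.01  0.02  0.03]
```

Request:
{"method": "servo_tool", "body": {
  "delta_pos": [
    [0.0, 0.004, 0]
  ],
  "dr": [
    [0, 0, 0]
  ],
  "grip": [0.5]
}}

```text
t: 5.1
tool_pos: [0.5165, 0.2287, 0.0513]
tool_rot: [-1.332, 0.994, -0.995]
contact_force: [-0.6, 0.3, 0.1]
opening: 0.0421
```

Request:
{"method": "servo_tool", "body": {
  "delta_pos": [
    [0.0, 0.002, 0]
  ],
  "dr": [
    [0, 0, 0]
  ],
  "grip": [0.5]
}}

```text
t: 5.22
tool_pos: [0.5162, 0.2286, 0.0488]
tool_rot: [-1.333, 0.994, -0.995]
contact_force: [0.2, 0.0, -1.1]
opening: 0.0422
```

Request:
{"method": "servo_tool", "body": {
  "delta_pos": [
    [0.0, 0.002, 0]
  ],
  "dr": [
    [0, 0, 0]
  ],
  "grip": [0.5]
}}

```text
t: 5.35
tool_pos: [0.5163, 0.2286, 0.0467]
tool_rot: [-1.332, 0.994, -0.995]
contact_force: [0.0, 0.2, 0.2]
opening: 0.0426
```

Request:
{"method": "servo_tool", "body": {
  "delta_pos": [
    [0.0, 0.002, 0]
  ],
  "dr": [
    [0, 0, 0]
  ],
  "grip": [0.5]
}}

```text
t: 5.48
tool_pos: [0.5164, 0.2287, 0.0448]
tool_rot: [-1.332, 0.994, -0.995]
contact_force: [-2.3, -2.5, 10.2]
opening: 0.0429
```

Request:
{"method": "servo_tool", "body": {
  "delta_pos": [
    [0.0, 0.001, 0]
  ],
  "dr": [
    [0, 0, 0]
  ],
  "grip": [0.5]
}}

```text
t: 5.6
tool_pos: [0.5165, 0.2287, 0.0449]
tool_rot: [-1.333, 0.994, -0.994]
contact_force: [-4.0, -2.2, 9.5]
opening: 0.0426
```

Request:
{"method": "servo_tool", "body": {
  "delta_pos": [
    [-0.006, 0.0015, 0],
    [-0.008, 0.0015, 0]
  ],
  "dr": [
    [0, 0, 0],
    [0, 0, 0]
  ],
  "grip": [0.5, 0.5]
}}

```text
t: 5.85
tool_pos: [0.5127, 0.242, 0.045]
tool_rot: [-1.335, 0.996, -0.994]
contact_force: [-5.8, -1.9, 8.7]
opening: 0.0424
```

```bash
python3 - <<'E'
from h import *
goal((.516,.229,.05),16.5)
im=ctrl.get_image('wrist');cv2.imwrite('pics/w3.png',im[:,:,::-1])
E
```

```text
t 5.85 pos [0.5127 0.242  0.045 ] F [-5.85 -1.85  8.72] op 0.0424
[[ 0.284 -0.003  0.959]
 [-0.959 -0.002  0.284]
 [ 0.001 -1.    -0.003]]
delta [ 0.0134 -0.005  -0.0005] dr [ 0.18 -0.    0.06]
```

View pics/w3.png

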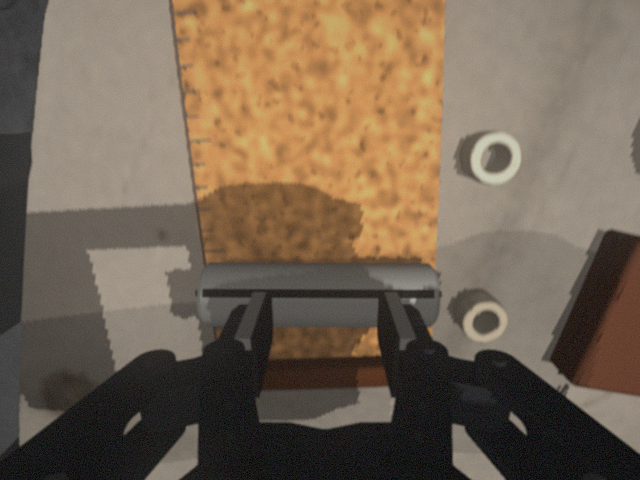

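Request:
{"method": "servo_tool", "body": {
  "delta_pos": [
    [-0.008, 0.0012, -0.001],
    [-0.008, 0.0012, -0.001]
  ],
  "dr": [
    [0.1, 0, 0],
    [0, 0, 0]
  ],
  "grip": [0.5, 0.5]
}}

```text
t: 6.15
tool_pos: [0.5075, 0.2585, 0.045]
tool_rot: [-1.33, 0.993, -0.996]
contact_force: [1.1, 0.6, 4.9]
opening: 0.0426
```

Request:
{"method": "servo_tool", "body": {
  "delta_pos": [
    [0, -0.004, 0],
    [0, -0.006, 0]
  ],
  "dr": [
    [0, 0, 0],
    [0, 0, 0]
  ],
  "grip": [0.5, 0.5]
}}

```text
t: 6.4
tool_pos: [0.5064, 0.2586, 0.0542]
tool_rot: [-1.332, 0.993, -0.994]
contact_force: [-0.2, 0.9, 0.4]
opening: 0.0426
```

```bash
python3 - <<'E'
from h import *
goal((.5125,.242,.055),16.5)
im=ctrl.get_image('wrist');cv2.imwrite('pics/w4.png',im[:,:,::-1])
E
```

```text
t 6.4 pos [0.5064 0.2586 0.0542] F [-0.17  0.89  0.41] op 0.0426
[[ 0.285  0.001  0.959]
 [-0.959 -0.001  0.285]
 [ 0.001 -1.     0.   ]]
delta [ 0.0176 -0.0007  0.0011] dr [-0.02  0.06  0.04]
```

View pics/w4.png

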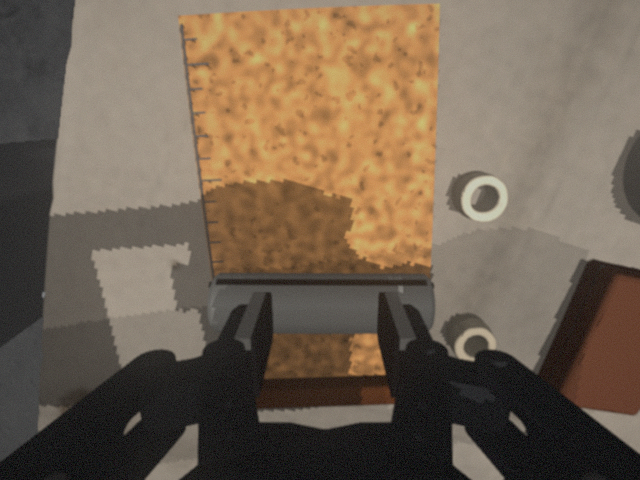

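Request:
{"method": "servo_tool", "body": {
  "delta_pos": [
    [0.009, 0, 0],
    [0.008, 0.002, 0],
    [0, 0.004, 0],
    [0, 0.003, 0],
    [0, 0.0015, 0]
  ],
  "dr": [
    [0, 0, 0],
    [0, 0, 0],
    [0, 0, 0],
    [0, 0, 0],
    [0, 0, 0]
  ],
  "grip": [0.5, 0.5, 0.5, 0.5, 0.5]
}}

```text
t: 7.08
tool_pos: [0.5123, 0.2402, 0.044]
tool_rot: [-1.332, 0.994, -0.996]
contact_force: [-3.1, -2.2, 8.7]
opening: 0.0424
```

Request:
{"method": "servo_tool", "body": {
  "delta_pos": [
    [-0.006, 0.0014, -0.0005],
    [-0.008, 0.0014, -0.0007],
    [-0.008, 0.0014, -0.0007],
    [-0.008, 0.0014, -0.0007]
  ],
  "dr": [
    [0, 0, 0],
    [0, 0, 0],
    [0, 0, 0],
    [0, 0, 0]
  ],
  "grip": [0.5, 0.5, 0.5, 0.5]
}}

```text
t: 7.58
tool_pos: [0.5035, 0.2695, 0.045]
tool_rot: [-1.331, 0.992, -0.997]
contact_force: [-2.2, -1.0, 6.5]
opening: 0.0428
```

Request:
{"method": "servo_tool", "body": {
  "delta_pos": [
    [0, -0.004, 0],
    [0, -0.006, 0]
  ],
  "dr": [
    [0, 0, 0],
    [0, 0, 0]
  ],
  "grip": [0.5, 0.5]
}}

```text
t: 7.82
tool_pos: [0.503, 0.2699, 0.0549]
tool_rot: [-1.332, 0.991, -0.996]
contact_force: [-0.0, 0.3, 0.3]
opening: 0.0425
```

```bash
cat >> h.py <<'E'
def look(k,crop=True):
    rep(); c=cam('wrist');im=ctrl.get_image('wrist');cv2.imwrite(f'pics/w{k}.png',im[:,:,::-1])
    for m in ctrl.masks_of('wrist','mandrel')[:1]:
        px=m['pixels']; ys,xs=np.nonzero(px)
        cols=np.arange(285,365); y0=[np.nonzero(px[:,k])[0].min() for k in cols if px[:,k].any()];y1=[np.nonzero(px[:,k])[0].max() for k in cols if px[:,k].any()]
        print('score',m['score'],'rows',np.median(y0),np.median(y1),'slope',np.polyfit(cols[:len(y0)],y0,1)[0].round(3))
        # front edge and rear edge tangency: solve centre (z=.019) by bisecting edge rays at axis plane
        p,f,M=c
        def ray(u):
            a=unproj(c,u,0.);d=a-p['eye'];return d/np.linalg.norm(d)
        d=ray((325,np.median(y0)-.5))+ray((325,np.median(y1)+.5)); print('centre',(p['eye']+d*(.019-p['eye'][2])/d[2]).round(4))
E
python3 - <<'E'
from h import *
look(5)
E
```

```text
t 7.825 pos [0.503  0.2699 0.0549] F [-0.02  0.3   0.27] op 0.0425
[[ 0.285  0.002  0.958]
 [-0.958 -0.002  0.285]
 [ 0.002 -1.     0.001]]
```

View pics/w5.png

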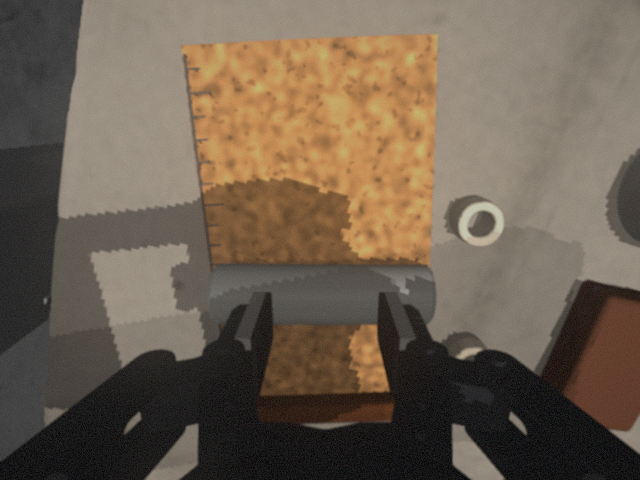

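```bash
cat >> h.py <<'E'
def centre(r0,r1,u=325):
    c=cam('wrist');p=c[0]
    def ray(v):
        a=unproj(c,v,0.);d=a-p['eye'];return d/np.linalg.norm(d)
    d=ray((u,r0))+ray((u,r1)); X=p['eye']+d*(.019-p['eye'][2])/d[2]
    o=ctrl.get_obs();Rm=R.from_rotvec(o['tool_rot']).as_matrix()
    rel=Rm.T@(X-o['tool_pos']); print('centre',X.round(4),'tool-frame rel x',rel[0].round(4), 'travel from (.5125,.235)',((X[:2]-[.5125,.235])@[-.285,.958]).round(4))
E
python3 - <<'E'
from h import *
centre(264,324)
E
```

```text
centre [0.5045 0.2678 0.019 ] tool-frame rel x 0.0023 travel from (.5125,.235) 0.0337
```

Request:
{"method": "servo_tool", "body": {
  "delta_pos": [
    [0.006, 0, 0],
    [0.006, 0.002, 0],
    [0, 0.004, 0],
    [0, 0.003, 0],
    [0, 0.0015, 0]
  ],
  "dr": [
    [0, 0, 0],
    [0, 0, 0],
    [0, 0, 0],
    [0, 0, 0],
    [0, 0, 0]
  ],
  "grip": [0.5, 0.5, 0.5, 0.5, 0.5]
}}

```text
t: 8.55
tool_pos: [0.5073, 0.2566, 0.0443]
tool_rot: [-1.332, 0.992, -0.997]
contact_force: [-4.1, -1.8, 8.8]
opening: 0.043
```

Request:
{"method": "servo_tool", "body": {
  "delta_pos": [
    [-0.006, 0.0014, -0.0005],
    [-0.008, 0.0014, -0.0007],
    [-0.008, 0.0014, -0.0007],
    [-0.006, 0.0014, -0.0007]
  ],
  "dr": [
    [0, 0, 0],
    [0, 0, 0],
    [0, 0, 0],
    [0, 0, 0]
  ],
  "grip": [0.5, 0.5, 0.5, 0.5]
}}

```text
t: 9.05
tool_pos: [0.4991, 0.2843, 0.045]
tool_rot: [-1.33, 0.99, -0.998]
contact_force: [-1.2, -0.2, 6.8]
opening: 0.0426
```

Request:
{"method": "servo_tool", "body": {
  "delta_pos": [
    [0, -0.004, 0],
    [0, -0.006, 0]
  ],
  "dr": [
    [0, 0, 0],
    [0, 0, 0]
  ],
  "grip": [0.5, 0.5]
}}

```text
t: 9.3
tool_pos: [0.4986, 0.2846, 0.0549]
tool_rot: [-1.332, 0.99, -0.997]
contact_force: [-0.6, -1.0, 0.1]
opening: 0.0429
```

```bash
python3 - <<'E'
from h import *
look(6)
im=ctrl.get_image('scene');a=im[150:290,280:440,::-1];cv2.imwrite('pics/s6.png',cv2.resize(a,None,fx=4,fy=4,interpolation=cv2.INTER_CUBIC))
E
```

```text
t 9.3 pos [0.4986 0.2846 0.0549] F [-0.58 -0.99  0.1 ] op 0.0429
[[ 0.285  0.004  0.958]
 [-0.958 -0.002  0.285]
 [ 0.003 -1.     0.003]]
score 0.86 rows 264.0 324.0 slope 0.023
centre [0.4993 0.2827 0.019 ]
```

View pics/w6.png

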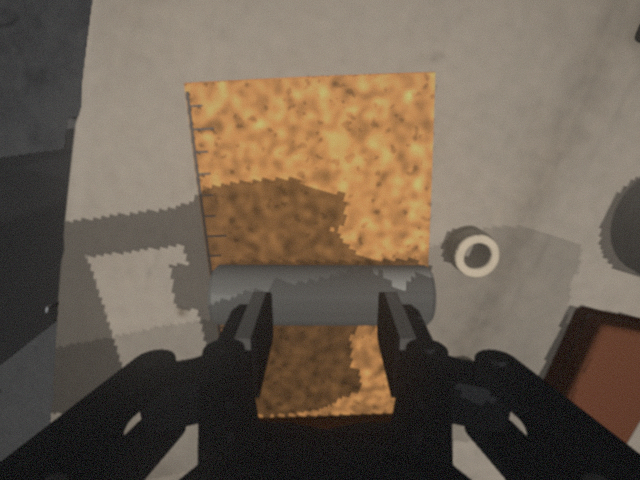

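View pics/s6.png

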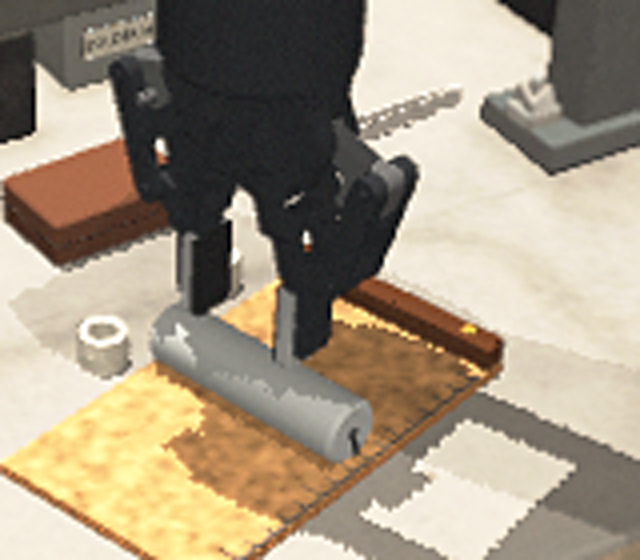

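Request:
{"method": "servo_tool", "body": {
  "delta_pos": [
    [0.006, 0, 0],
    [0.006, 0.002, 0],
    [0, 0.004, 0],
    [0, 0.003, 0],
    [0, 0.0015, 0]
  ],
  "dr": [
    [-0.1, 0, 0],
    [0, 0, 0],
    [0, 0, 0],
    [0, 0, 0],
    [0, 0, 0]
  ],
  "grip": [0.5, 0.5, 0.5, 0.5, 0.5]
}}

```text
t: 10.07
tool_pos: [0.5027, 0.2714, 0.0444]
tool_rot: [-1.333, 0.992, -0.997]
contact_force: [-4.2, -2.8, 11.7]
opening: 0.0427
```

Request:
{"method": "servo_tool", "body": {
  "delta_pos": [
    [-0.006, 0.0014, -0.0005],
    [-0.008, 0.0014, -0.0007],
    [-0.008, 0.0014, -0.0007],
    [-0.006, 0.0014, -0.0007]
  ],
  "dr": [
    [0, 0, 0],
    [0, 0, 0],
    [0, 0, 0],
    [0, 0, 0]
  ],
  "grip": [0.5, 0.5, 0.5, 0.5]
}}

```text
t: 10.58
tool_pos: [0.4943, 0.2993, 0.045]
tool_rot: [-1.331, 0.991, -0.998]
contact_force: [-1.9, -1.3, 6.8]
opening: 0.0429
```

Request:
{"method": "servo_tool", "body": {
  "delta_pos": [
    [0, -0.004, 0],
    [0, -0.006, 0]
  ],
  "dr": [
    [0, 0, 0],
    [0, 0, 0]
  ],
  "grip": [0.5, 0.5]
}}

```text
t: 10.82
tool_pos: [0.4938, 0.2995, 0.0549]
tool_rot: [-1.333, 0.99, -0.997]
contact_force: [0.6, -0.9, -0.5]
opening: 0.0425
```

```bash
python3 - <<'E'
from h import *
look(7)
E
```

```text
t 10.825 pos [0.4938 0.2995 0.0549] F [ 0.58 -0.9  -0.46] op 0.0425
[[ 0.285  0.003  0.959]
 [-0.959 -0.003  0.285]
 [ 0.003 -1.     0.002]]
score 0.71 rows 266.0 326.0 slope -0.0
centre [0.4948 0.2966 0.019 ]
```

View pics/w7.png

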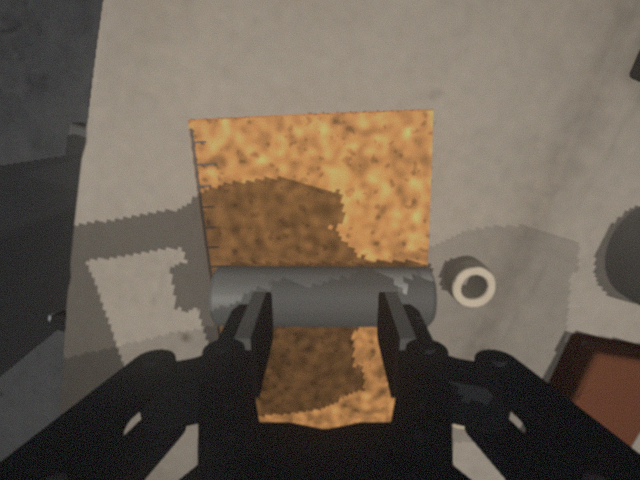

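Consistent: about 60 mm so far, still square. Next stroke.

Request:
{"method": "servo_tool", "body": {
  "delta_pos": [
    [0.006, 0, 0],
    [0.006, 0.002, 0],
    [0, 0.004, 0],
    [0, 0.003, 0],
    [0, 0.0015, 0]
  ],
  "dr": [
    [-0.1, 0, 0],
    [0, 0, 0],
    [0, 0, 0],
    [0, 0, 0],
    [0, 0, 0]
  ],
  "grip": [0.5, 0.5, 0.5, 0.5, 0.5]
}}

```text
t: 11.55
tool_pos: [0.4982, 0.2864, 0.0446]
tool_rot: [-1.333, 0.992, -0.998]
contact_force: [-4.2, -2.1, 10.6]
opening: 0.0424
```

Request:
{"method": "servo_tool", "body": {
  "delta_pos": [
    [-0.006, 0.0014, -0.0005],
    [-0.008, 0.0014, -0.0007],
    [-0.008, 0.0014, -0.0007],
    [-0.006, 0.0014, -0.0007]
  ],
  "dr": [
    [0, 0, 0],
    [0, 0, 0],
    [0, 0, 0],
    [0, 0, 0]
  ],
  "grip": [0.5, 0.5, 0.5, 0.5]
}}

```text
t: 12.05
tool_pos: [0.4898, 0.3145, 0.045]
tool_rot: [-1.331, 0.991, -0.998]
contact_force: [-0.3, -0.5, 6.1]
opening: 0.0425
```

Request:
{"method": "servo_tool", "body": {
  "delta_pos": [
    [0, -0.004, 0],
    [0, -0.006, 0],
    [0.012, -0.002, 0],
    [0, 0, 0]
  ],
  "dr": [
    [0, 0, 0],
    [0, 0, 0],
    [0, 0, 0],
    [0, 0, 0]
  ],
  "grip": [0.5, 0.5, 0.5, 0.5]
}}

```text
t: 12.55
tool_pos: [0.4933, 0.3022, 0.0574]
tool_rot: [-1.332, 0.99, -0.998]
contact_force: [-0.0, -1.3, -0.0]
opening: 0.0426
```

```bash
python3 - <<'E'
from h import *
look(8)
E
```

```text
t 12.55 pos [0.4933 0.3022 0.0574] F [-0.02 -1.33 -0.02] op 0.0426
[[ 0.285  0.004  0.959]
 [-0.959 -0.003  0.285]
 [ 0.004 -1.     0.003]]
score 0.66 rows 239.0 299.0 slope 0.011
centre [0.4907 0.3113 0.019 ]
```

View pics/w8.png

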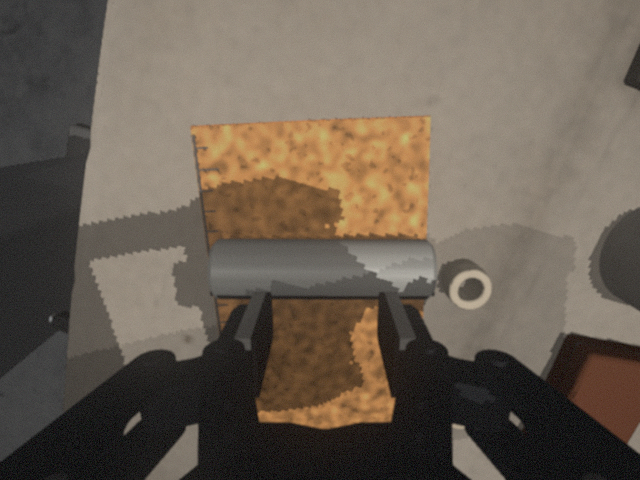

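```bash
python3 - <<'E'
import cv2
a=cv2.imread('pics/w8.png')[225:315,195:450];cv2.imwrite('pics/w8c.png',cv2.resize(a,None,fx=3,fy=5,interpolation=cv2.INTER_CUBIC))
E
```

```text
(no output)
```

View pics/w8c.png

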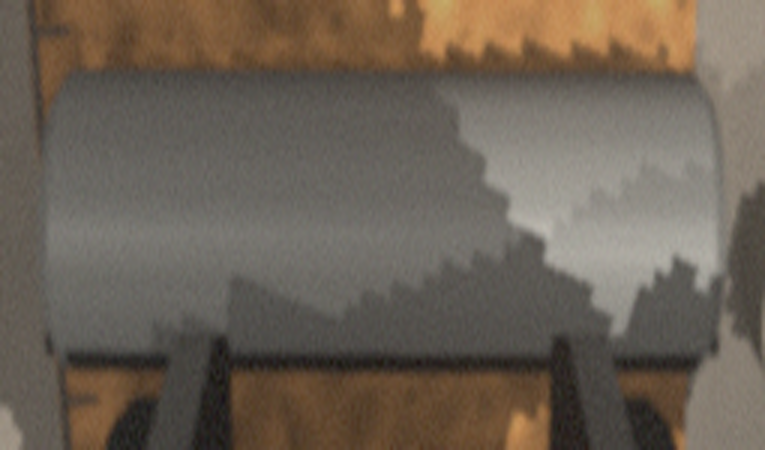

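Request:
{"method": "servo_tool", "body": {
  "delta_pos": [
    [0.001, 0.004, 0],
    [0, 0.003, 0],
    [0, 0.003, 0],
    [0, 0.002, 0],
    [0, 0.0015, 0]
  ],
  "dr": [
    [-0.2, 0, 0],
    [0, 0, 0],
    [0, 0, 0],
    [0, 0, 0],
    [0, 0, 0]
  ],
  "grip": [0.5, 0.5, 0.5, 0.5, 0.5]
}}

```text
t: 13.28
tool_pos: [0.4931, 0.3017, 0.0447]
tool_rot: [-1.338, 0.993, -0.995]
contact_force: [-6.6, -2.5, 13.6]
opening: 0.0429
```

Request:
{"method": "servo_tool", "body": {
  "delta_pos": [
    [-0.006, 0.0014, -0.0005],
    [-0.008, 0.0014, -0.0007],
    [-0.007, 0.0014, -0.0007],
    [-0.004, 0.0014, -0.0007]
  ],
  "dr": [
    [0, 0, 0],
    [0, 0, 0],
    [0, 0, 0],
    [0, 0, 0]
  ],
  "grip": [0.5, 0.5, 0.5, 0.5]
}}

```text
t: 13.78
tool_pos: [0.4855, 0.3271, 0.045]
tool_rot: [-1.334, 0.992, -0.996]
contact_force: [-2.2, -0.8, 6.6]
opening: 0.0427
```

Request:
{"method": "servo_tool", "body": {
  "delta_pos": [
    [0, -0.004, 0],
    [0, -0.006, 0],
    [0.012, -0.002, 0],
    [0, 0, 0]
  ],
  "dr": [
    [0, 0, 0],
    [0, 0, 0],
    [0, 0, 0],
    [0, 0, 0]
  ],
  "grip": [0.5, 0.5, 0.5, 0.5]
}}

```text
t: 14.28
tool_pos: [0.4891, 0.3148, 0.0576]
tool_rot: [-1.335, 0.991, -0.995]
contact_force: [-1.2, -0.3, -0.4]
opening: 0.0426
```

```bash
python3 - <<'E'
from h import *
look(9)
E
```

```text
t 14.275 pos [0.4891 0.3148 0.0576] F [-1.15 -0.29 -0.44] op 0.0426
[[ 0.286  0.001  0.958]
 [-0.958 -0.003  0.286]
 [ 0.003 -1.    -0.   ]]
score 0.89 rows 238.0 298.0 slope 0.001
centre [0.4863 0.3243 0.019 ]
```

View pics/w9.png

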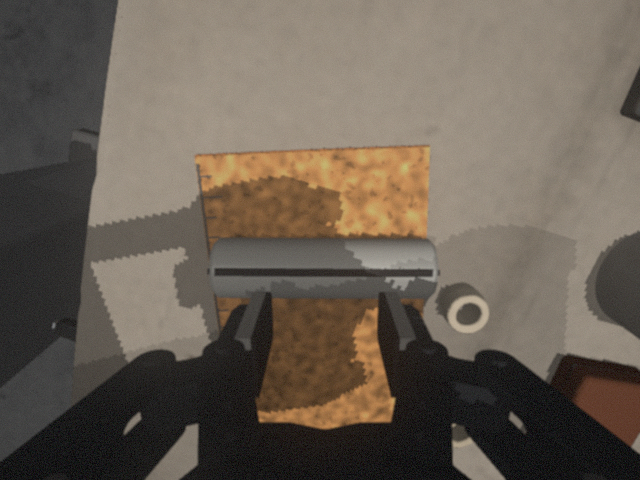

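```bash
python3 - <<'E'
from h import *
c=cam('wrist');X=np.array([.4863,.3243,.019]);f=np.array([-.285,.958,0])
for a in (-20,-10,-5,0,5,10,20):
    t=np.radians(a);print(a,proj(c,X+.014*(np.sin(t)*f+np.array([0,0,np.cos(t)]))).round(1))
im=cv2.imread('pics/w9.png',0)[230:305,285:365].mean(1);print(230+np.argsort(im)[:5])
ys=[];
for x in (230,425): g=cv2.imread('pics/w9.png',0)[262:284,x-3:x+3].mean(1);print(x,262+g.argmin())
E
```

```text
-20 [325.3 290.6]
-10 [325.3 286.2]
-5 [325.3 283.8]
0 [325.4 281.2]
5 [325.4 278.6]
10 [325.4 275.8]
20 [325.4 270.1]
[274 273 271 272 270]
230 270
425 274
```

Request:
{"method": "servo_tool", "body": {
  "delta_pos": [
    [0.015, -0.02, 0],
    [0.015, -0.02, 0],
    [0, 0, 0]
  ],
  "dr": [
    [0, 0, 0],
    [0, 0, 0],
    [0, 0, 0]
  ],
  "grip": [0.5, 0.5, 0.5]
}}

```text
t: 14.75
tool_pos: [0.4987, 0.2845, 0.1011]
tool_rot: [-1.334, 0.99, -0.996]
contact_force: [0.0, -0.2, -0.6]
opening: 0.0424
```

```bash
python3 - <<'E'
from h import *
look(10)
c=cam('wrist')
im=ctrl.get_image('scene');a=im[190:310,260:420,::-1];cv2.imwrite('pics/s10.png',cv2.resize(a,None,fx=4.5,fy=4.5,interpolation=cv2.INTER_CUBIC))
S=cam('scene')
im=ctrl.get_image('top');a=im[195:310,210:420,::-1];cv2.imwrite('pics/t10.png',cv2.resize(a,None,fx=3.6,fy=3.6,interpolation=cv2.INTER_CUBIC))
for n in('scene','top'):
    for m in ctrl.masks_of(n,'mandrel')[:1]:
        ys,xs=np.nonzero(m['pixels']);X=unproj(cam(n),(xs.mean(),ys.mean()),.019);print(n,m['score'],X.round(4))
        # predicted line on scene for several angles
E
```

```text
t 14.75 pos [0.4987 0.2845 0.1011] F [ 0.03 -0.22 -0.62] op 0.0424
[[ 0.286  0.002  0.958]
 [-0.958 -0.003  0.286]
 [ 0.003 -1.     0.001]]
score 0.68 rows 158.0 209.0 slope 0.015
centre [0.4868 0.3247 0.019 ]
scene 0.95 [0.4867 0.3217 0.019 ]
top 0.52 [0.4626 0.3212 0.019 ]
```

View pics/s10.png

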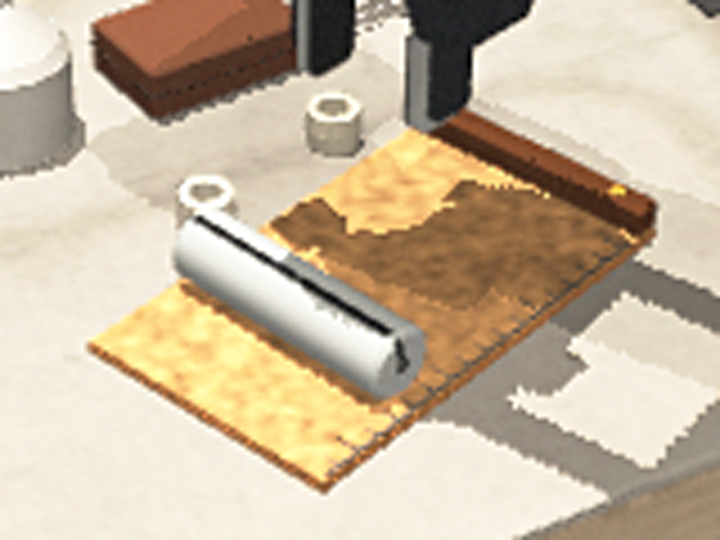

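View pics/w10.png

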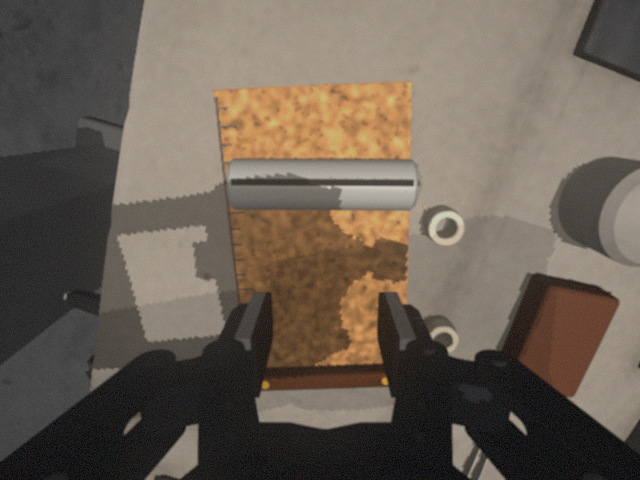

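View pics/t10.png

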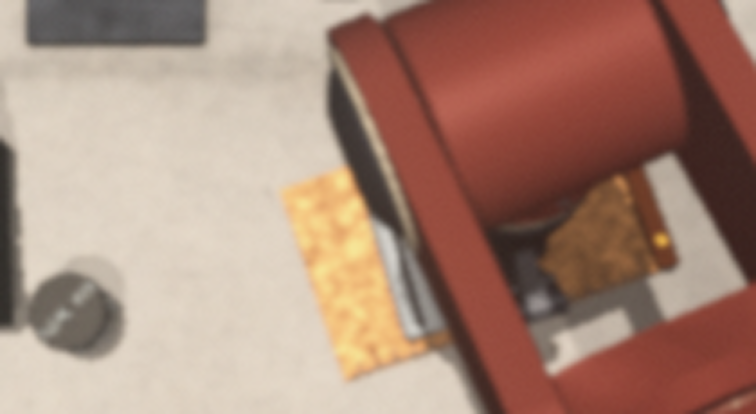

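```bash
python3 - <<'E'
from h import *
c=cam('wrist');f=np.array([-.285,.958,0]);Z=np.array([0,0,1])
im=cv2.imread('pics/w10.png',0)[150:215,285:340].mean(1);i=im[15:45].argmin()+165;print('row',i)
ap=cv2.imread('pics/w2.png',0)[220:285,285:345].mean(1);print('w2 dark',220+ap[10:].argsort()[:4]+10, 'edges',np.diff(ap).round(0))
for X in ([.4868,.3247,.019],):
  for a in (-10,0,5,10,15,20,25):
    t=np.radians(a);print(a,proj(c,np.array(X)+.014*(np.sin(t)*f+Z*np.cos(t))).round(1))
# scene: relative line position across mandrel
S=cam('scene')
for nm,X in(('start',[.511,.2338,.019]),('now',[.4867,.3217,.019])):
    for a in (0,10,20): 
        t=np.radians(a);print(nm,a,proj(S,np.array(X)+.014*(np.sin(t)*f+Z*np.cos(t))).round(2))
# measured line: darkest at mid column in crops
for nm,fn in(('start','scc'),('now','s10')):
    g=cv2.imread(f'pics/{fn}.png',0)
    for x in ([430,470,510] if nm=='start' else [230,260,290,340]):
        col=g[(100 if nm=='start' else 205):(230 if nm=='start' else 325),x];print(nm,x,260+x/4.5,190+(col.argmin()+(100 if nm=='start' else 205))/4.5,col.min())
E
```

```text
row 183
w2 dark [261 260 259 262] edges [  0.  -4.  -5.  -7.  -4.   2.   4.   2.   2.   3.   3.   2.   2.   2.
   2.   2.   3.   1.   1.  -1.   1.   0.   1.   0.   0.   0.   1.   0.
  -1.  -4.  -4.  -4.  -3.  -1.  -2. -10. -21. -18.  -4.  -0.  -2.   4.
  15.  19.   9.  -0.  -1.   0.  -1.  -1.  -0.  -1.  -1.  -2.  -3.  -2.
   0.   2.   1.   1.   1.   2.   1.   1.]
-10 [331.1 196.7]
0 [331.2 192.1]
5 [331.2 189.6]
10 [331.2 187.2]
15 [331.2 184.7]
20 [331.2 182.3]
25 [331.2 179.9]
start 0 [364.98 226.25]
start 10 [364.02 226.97]
start 20 [363.07 227.87]
now 0 [325.97 249.94]
now 10 [324.89 250.73]
now 20 [323.83 251.72]
start 430 355.55555555555554 216.88888888888889 38
start 470 364.44444444444446 225.55555555555554 22
start 510 373.3333333333333 230.44444444444446 28
now 230 311.1111111111111 242.66666666666666 41
now 260 317.77777777777777 246.66666666666666 13
now 290 324.44444444444446 250.66666666666666 14
now 340 335.55555555555554 257.55555555555554 17
```

Request:
{"method": "servo_tool", "body": {
  "delta_pos": [
    [-0.022, 0.018, 0],
    [-0.021, 0.018, 0],
    [0, 0.006, 0],
    [0, 0, 0]
  ],
  "dr": [
    [0, 0, 0],
    [0, 0, 0],
    [0, 0, 0],
    [0, 0, 0]
  ],
  "grip": [0.5, 0.5, 0.5, 0.5]
}}

```text
t: 15.55
tool_pos: [0.4817, 0.3276, 0.0513]
tool_rot: [-1.344, 0.992, -0.99]
contact_force: [-0.6, -0.2, 0.8]
opening: 0.0426
```

```bash
python3 - <<'E'
from h import *
goal((.4865,.326,.045),16.6)
E
```

```text
t 15.55 pos [0.4817 0.3276 0.0513] F [-0.55 -0.21  0.81] op 0.0426
[[ 0.29  -0.007  0.957]
 [-0.957 -0.007  0.29 ]
 [ 0.005 -1.    -0.009]]
delta [0.0029 0.0063 0.0042] dr [0.49 0.24 0.28]
```

Request:
{"method": "servo_tool", "body": {
  "delta_pos": [
    [0.002, 0.001, 0.004],
    [0, 0.003, 0],
    [0, 0.002, 0],
    [0, 0.0015, 0]
  ],
  "dr": [
    [0.5, 0.2, 0.3],
    [0, 0, 0],
    [0, 0, 0],
    [0, 0, 0]
  ],
  "grip": [0.5, 0.5, 0.5, 0.5]
}}

```text
t: 16.05
tool_pos: [0.488, 0.3262, 0.045]
tool_rot: [-1.329, 0.992, -0.995]
contact_force: [-0.7, -0.2, 3.9]
opening: 0.0427
```

Request:
{"method": "servo_tool", "body": {
  "delta_pos": [
    [0.004, 0.0014, -0.0005],
    [0.003, 0.0014, -0.0005]
  ],
  "dr": [
    [0, 0, 0],
    [0, 0, 0]
  ],
  "grip": [0.5, 0.5]
}}

```text
t: 16.3
tool_pos: [0.49, 0.3199, 0.045]
tool_rot: [-1.327, 0.992, -0.994]
contact_force: [-2.7, -0.0, 6.1]
opening: 0.0429
```

Request:
{"method": "servo_tool", "body": {
  "delta_pos": [
    [0, -0.004, 0],
    [0, -0.006, 0],
    [0.015, -0.015, 0],
    [0.015, -0.02, 0],
    [0, 0, 0]
  ],
  "dr": [
    [0, 0, 0],
    [0, 0, 0],
    [0, 0, 0],
    [0, 0, 0],
    [0, 0, 0]
  ],
  "grip": [0.5, 0.5, 0.5, 0.5, 0.5]
}}

```text
t: 16.92
tool_pos: [0.5, 0.2887, 0.0942]
tool_rot: [-1.325, 0.99, -0.996]
contact_force: [-0.7, 0.4, -0.1]
opening: 0.0425
```

```bash
python3 - <<'E'
from h import *
look(11)
c=cam('wrist')
f=np.array([-.285,.958,0]);Z=np.array([0,0,1])
im=ctrl.get_image('scene');a=im[190:310,260:420,::-1];cv2.imwrite('pics/s11.png',cv2.resize(a,None,fx=4.5,fy=4.5,interpolation=cv2.INTER_CUBIC))
for m in ctrl.masks_of('scene','mandrel')[:1]:
    ys,xs=np.nonzero(m['pixels']);print(unproj(cam('scene'),(xs.mean(),ys.mean()),.019).round(4))
E
```

```text
t 16.925 pos [0.5    0.2887 0.0942] F [-0.67  0.43 -0.06] op 0.0425
[[ 0.284  0.007  0.959]
 [-0.959  0.004  0.284]
 [-0.002 -1.     0.008]]
score 0.83 rows 174.0 226.0 slope -0.01
centre [0.4907 0.3218 0.019 ]
[0.4873 0.3183 0.019 ]
```

View pics/s11.png

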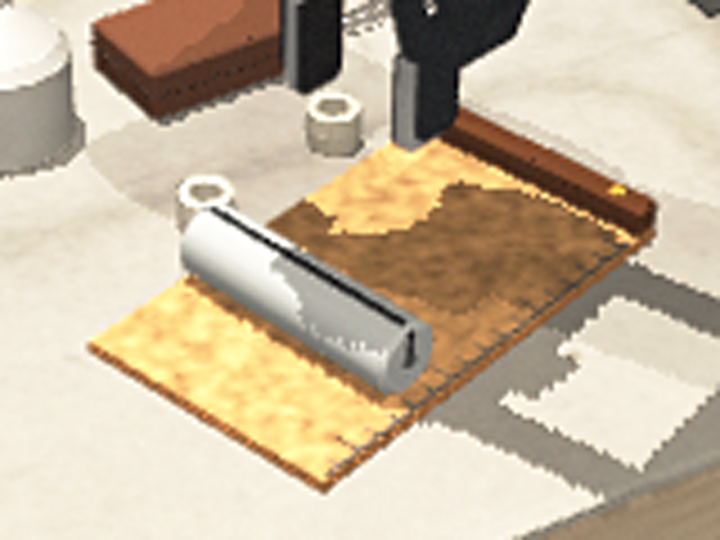

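View pics/w11.png

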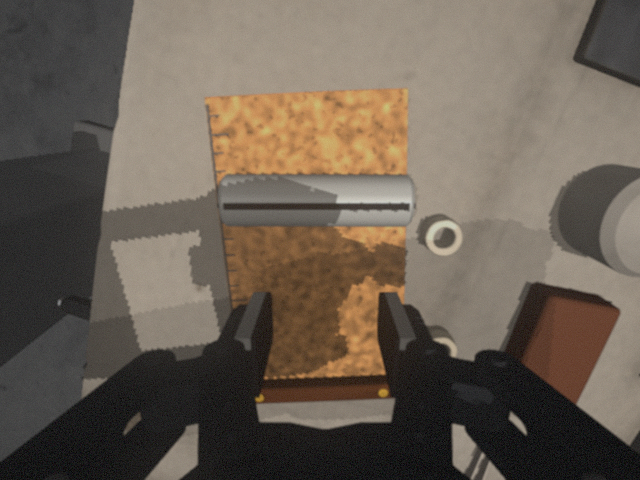

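```bash
python3 - <<'E'
from h import *
c=cam('wrist');f=np.array([-.285,.958,0]);Z=np.array([0,0,1])
im=cv2.imread('pics/w11.png',0)[185:222,270:330].mean(1);print('row',185+im.argmin())
for a in (-10,0,5,10,15):
    t=np.radians(a);print(a,proj(c,np.array([.4907,.3218,.019])+.014*(np.sin(t)*f+Z*np.cos(t))).round(1))
E
```

```text
row 205
-10 [330.8 214.3]
0 [330.9 209.6]
5 [330.9 207.2]
10 [330.9 204.7]
15 [330.9 202.2]
```

```bash
python3 - <<'E'
from station import ctrl
print(ctrl.finish_job())
E
```

```text
the job is handed in; nothing more can be done
None
```

I rolled the mandrel one full turn towards +y with six strokes on its top, about 6–10 N of press each. The scribed line had gone about 15° past the top by then, so I rolled it back about 3 mm. I then lifted clear and handed the job in at about 17 s.

**Line:** the last wrist picture puts it about 4 to 9° ahead of top; the allowance is 20°.

**Travel:** about 85 to 90 mm, depending on the camera and the start estimate.

**Square across the board:** the mandrel is about 3° off the board's axis; the allowance is about 14°.

**Half turn:** after about 45 mm, the mark on the mandrel's end face pointed straight down, as the half-turn check wants.

**Rings and jar:** both wax rings looked unmoved in the last scene picture, and the jar in the last overhead picture that showed it. The fingers were well clear of the mandrel at hand-in.

**Disagreement:** before the roll-back, half the finger travel added up to 88 mm, while the cameras gave 91 to 94 mm with the line past the top. I trusted the cameras; the line's angle fitted rolling without skidding over their distance.

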